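# Load the last bundle and swing the blister tray home

### The arm

A 7-joint arm with a two-finger parallel gripper is mounted at the origin on the work surface. World frame = base frame: x ahead of the robot, y to its left, z up, the work surface at z = 0. Lengths are in m, angles in rad, forces in N, time in s.
With the tool pointing down it reaches from about 0.35 to 0.775 m from the base axis. Payload 3.1 kg.
Tool frame: the origin (TCP) lies on the front face of the gripper's body, between the roots of the fingers; the fingertips stand 73 mm ahead of it and the grasp point (between the pads) lies 54 mm ahead of it; z points along the fingers, y is the direction in which the jaws open and shut (so a half turn about z gives the same grasp; the last joint's range is limited). The gripper opens to 85 mm and grips with 20 to 120 N. Pads are 22 mm wide; open, the fingers measure 114 mm over their backs; the gripper's body (76 mm by 85 mm) begins 54 mm behind the grasp point. The pads swing forward as they close: fully open they stand 13 mm farther back than shut.
Start: joints at [1.075, 0.311, 0.014, 1.512, -0.004, 1.319, -0.027], TCP at [0.241, -0.494, 0.304] pointing down, gripper open.
Joint ranges: [-2.7, 2.7], [-0.3, 1.91], [-1.27, 1.3], [0.12, 2.57], [-1.44, 4.58], [0.2, 2.03], [-3.05, 3.05]. Speed limits (rad/s): [2.79, 2.79, 3.14, 3.14, 3.14, 3.14, 3.14].

### API

Orientations are given as a rotation vector (axis times angle).
In Python, from rig import monitor, imaging, order gives the robot as it stands.
- The arm moves only by the tool play_rows, never from a script. Its argument "plan" is a list of rows, each a list of 3 entries, a list of its own where there are three numbers: the turn, a rotation vector about the world's x, y, z in units of 6 degrees (1.0 is 6 degrees), then the shift along the world's x, y, z in m, then the closure, from 0 (fully open) to 1 (shut). A call has 1 to 10 rows; each row shifts and turns the commanded pose from where the row before left it; what a row does not reach is not made up. A row lasts 1/8 s, in which the tool goes at most 62.5 mm and 10.7 degrees, less where a joint would pass 70% of its speed; a pose out of reach is approached as far as the arm can. A call with a gripper value outside its range is refused whole. The fingers move at their own pace and stop on an object; "newtons" is the grip in N (left out, the last holds). Time passes only in rows, so rows that do not move let the fingers close. It gives the time, the measured TCP pose, the force and the opening at its end, in the units of the state.
- monitor.get_state(): the state, without advancing time (a new reading comes with each control period).
- imaging.camera(name): name is "side" or "top" or "wrist"; returns a dict with "img" (400x640x3 uint8, blue, green, red), "fx", "fy", "cx", "cy" (pixels), "R" (3x3) and "t" (3): a world point X has camera coordinates R X + t. Camera axes: x right, y down, z forward; pixel columns grow to the right and rows downward; lengths in m; the calibration is good to about 2 mm. A picture is of the moment at which its call begins. There is no depth.
- order.finish_job(): hands the job in, once; it reports no verdict.
The state is a dict: "t": time; "joints": joint angles; "dq": joint speeds; "joint_efforts": joint torques, N m; "tool_pos": TCP position; "tcp_rot": TCP orientation; "ft_force": force on the tool from outside, world axes, zero at the start; "ft_torque": the same for the moment, N m; "gripper_width": finger opening in m.
Only numpy, scipy, OpenCV 4.12 (cv2) and the standard library are available. Lean on these libraries where they do the work, as an engineer would, in place of code of your own. Each camera call takes 0.05 s, during which the arm holds its last target. There are 200 camera calls.

### The job

Stand the loose banded bundle of blister packs upright in the empty compartment of the long white tray and let go. Then, leaving the tray flat on its pivot pin, swing it in by pushing near its free end, past the spring catch and on to the rubber stop, and keep it pressed against the stop with a steady push of about 13 N for a second before you back away, so that it stays home behind the catch. Never push on the tray with more than 20 N, and leave the other things on the counter where they are.

Things in the scene. Friction and masses are not known exactly. Their poses are not given: they have to be found in the camera images.
- bundle: the loose banded bundle of 12 blister packs, a block 40 mm (its x) by 90 mm (its y) and 54 mm tall, about 0.13 kg; origin centre of its underside, z up. Grip it across its 40 mm side, above half height: the tray's walls come up to 26 mm
- tray: long white tray, 64 mm wide, walls 26 mm high, about 0.4 kg, loose on the counter, the eye at one end dropped over the rail's pivot pin (0.8 mm play). Origin: the eye's axis at the underside. It runs along its -y: box from y = -46 to -288 mm. The half by the eye holds a fixed bundle (top 56 mm up), the other half is the empty compartment. Slides with 1 to 6 N
- tray_bay (a point): centre of the floor (4 mm above the counter) of the tray's empty compartment, which is 56 mm (x) by 117 mm (y) inside; axes as the tray's
- tray_push (a point): middle height of the tray's -x long side, near its free end (tray x = -32, y = -240 mm, 13 mm up), a good place to push; axes as the tray's. Pushing here towards tray +x swings the tray home, counter-clockwise seen from above, from a start 0.3 to 0.5 rad short of it
- tray_end (a point): top centre of the vertical round nose (radius 8 mm, 26 mm high) at the tray's free end, 302 mm from the eye along the tray's -y; axes as the tray's
- dock: docking rail fixed to the counter. Origin: the pivot pin's axis (pin 12 mm thick, top 38 mm up) at counter level. Home line: the rail's own -y from the pin; at home the tray's axes lie along the rail's to within about 0.07 rad. The rail and its feet, on the +x side of the home line, are up to 12 mm high
- catch_crest (a point): the spring catch beyond the tray's free end: axis of a vertical roller (radius 10 mm, top 35 mm up) in front of a 34 mm high block; axes as the rail's. It stands 2 mm into the nose's path and gives way along the rail's -y. The nose must go past it in the rail's +x; that takes 5 to 12 N of push at tray_push, counter friction included
- stop: grey bracket (22 x 44 x 36 mm) on the rail behind the tray; origin foot centre of its face to the tray, at rail x = 80, y = -245 mm. From it a rubber buffer (20 mm across, 16 mm up, about 8 N per mm, 6 mm travel) points in -x. Its screw setting is not measured: it meets the tray with the nose 5 to 23 mm past the crest, so feel for it
- big_stack: bystander: banded stack of larger blister packs, 65 x 110 x 35 mm, not part of the job; origin centre of its underside
- pen: bystander: pen, 135 mm long, 9 mm thick, lying; origin about its middle, at the underside
- pill_bottle: bystander: white closed pill jar, 48 mm across, 85 mm tall; origin centre of its underside
- amber_jar: bystander: closed amber glass jar, 44 mm across, 70 mm tall; origin centre of its underside
- stapler: bystander: stapler, 130 x 36 x 38 mm; origin centre of its underside
- tape: bystander: roll of clear tape lying flat, 84 mm across, 19 mm high; origin centre of its underside
Mind the look-alikes: they are no part of the job. What is shaped like the bundle but blue or purple is not meant.

How it is judged:
By the outcome, as a careful person would: the job done as asked, in the order asked, and still so for the second after the job is handed in, with the robot touching nothing.
It also fails if it takes over 72 s, if anything falls off the work surface, if the arm or the gripper's body presses on something with over 40 N, if the wrist force passes 120 N, or if a joint passes its speed limit or range.

## Working session

There is one attempt and no reset: what is moved stays moved. The work goes in short steps, Python scripts to look and compute and a tool call to move; the robot and the scene stay as the last step left them, time stands still between calls to the robot, and variables do not carry over. Pictures are saved under pics/ and viewed, about 8 in all and at most 12, crops included, and the job is handed in when it is done.

Besides the shell and the picture viewer there is one more tool, called as name([rows], argument=value, ...), one row to a line, values as JSON. play_rows: Moves the arm, as the interface text tells. Its arguments: {"type":"object","properties":{"plan":{"type":"array","items":{"type":"array"}},"newtons":{"type":"number"}},"required":["plan"]}

```bash
mkdir -p pics; ls; cat > h.py <<'E'
import numpy as np, cv2
from rig import monitor, imaging, order
from scipy.spatial.transform import Rotation as Rn
def snap(name,out,crop=None,s=1):
    c=imaging.camera(name); np.savez('pics/'+out+'.npz',**c)
    im=c['img']
    if crop: x0,y0,x1,y1=crop; im=im[y0:y1,x0:x1]
    if s!=1: im=cv2.resize(im,None,fx=s,fy=s,interpolation=cv2.INTER_CUBIC)
    cv2.imwrite('pics/'+out+'.png',im); return c
def load(out): return dict(np.load('pics/'+out+'.npz'))
def w(c,u,v,z):
    d=c['R'].T@np.array([(u-c['cx'])/c['fx'],(v-c['cy'])/c['fy'],1]); o=-c['R'].T@c['t']
    return o+d*(z-o[2])/d[2]
def px(c,X):
    p=c['R']@np.array(X)+c['t']; return c['fx']*p[0]/p[2]+c['cx'],c['fy']*p[1]/p[2]+c['cy']
E
python3 - <<'E'
from h import *
a=snap('top','top0',s=1.25); b=snap('side','side0',s=1.25)
for c in(a,b): print(c['fx'],c['cx'],c['cy'],c['R'].round(3).tolist(),(-c['R'].T@c['t']).round(3))
s=monitor.get_state();print({k:np.round(v,3).tolist() for k,v in s.items()})
E
```

```text
pics
482.4507670103754 317.0662372226239 210.90251875804765 [[-0.012, -1.0, -0.021], [-0.996, 0.014, -0.089], [0.089, 0.02, -0.996]] [ 0.429 -0.047  1.237]
400.21374585757627 318.92476880434907 196.3083880267184 [[-0.99, -0.14, 0.016], [-0.109, 0.692, -0.714], [0.089, -0.708, -0.7]] [0.452 0.724 0.796]
{'t': 0.1, 'joints': [1.075, 0.312, 0.014, 1.513, -0.004, 1.319, -0.027], 'dq': [-0.001, -0.002, -0.0, -0.003, 0.0, 0.002, -0.001], 'joint_efforts': [0.001, -38.086, 0.147, -23.124, 0.012, 0.008, 0.0], 'tool_pos': [0.241, -0.494, 0.303], 'tcp_rot': [-3.059, -0.706, 0.001], 'ft_force': [-0.645, -0.656, 0.471], 'ft_torque': [0.016, 0.013, -0.017], 'gripper_width': 0.085}
```

View pics/top0.png

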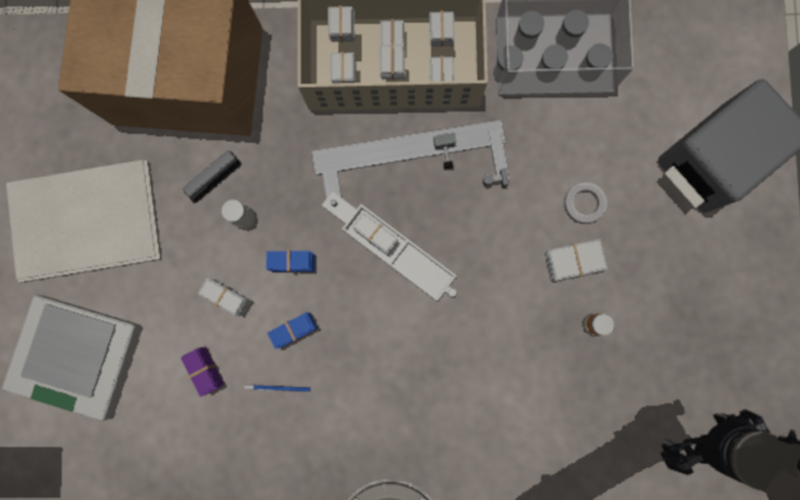

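View pics/side0.png

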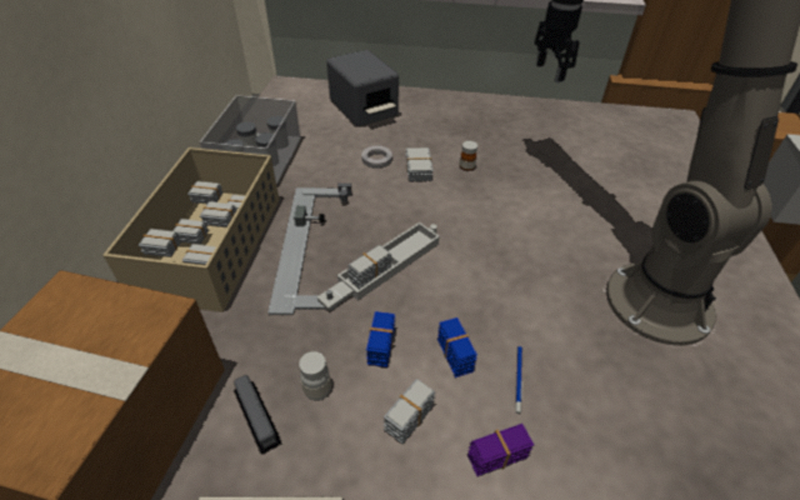

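The top view shows the white bundle at about (223,296), the tray from its pin at (334,202) to the nose at (451,293), the catch at (488,180) and the stop at (446,150), all in the 1.25x picture. I'll enlarge that area next.

```bash
python3 - <<'E'
from h import *
c=load('top0'); im=c['img']
cv2.imwrite('pics/cropA.png',cv2.resize(im[90:260,240:420],None,fx=4.4,fy=3.5*4.4/4.4,interpolation=cv2.INTER_CUBIC) if 0 else cv2.resize(im[90:240,245:415],None,fx=4,fy=4,interpolation=cv2.INTER_CUBIC))
cv2.imwrite('pics/cropB.png',cv2.resize(im[205:325,135:265],None,fx=5,fy=5,interpolation=cv2.INTER_CUBIC)[:600])
E
```

```text
(no output)
```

View pics/cropA.png

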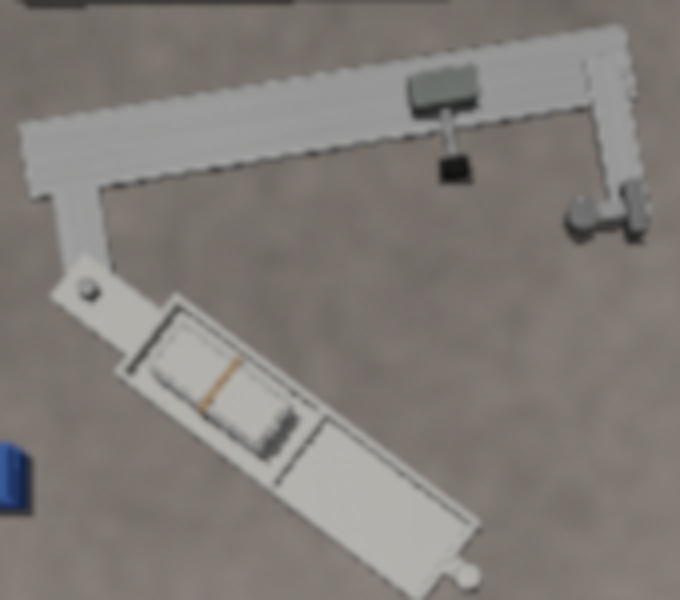

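View pics/cropB.png

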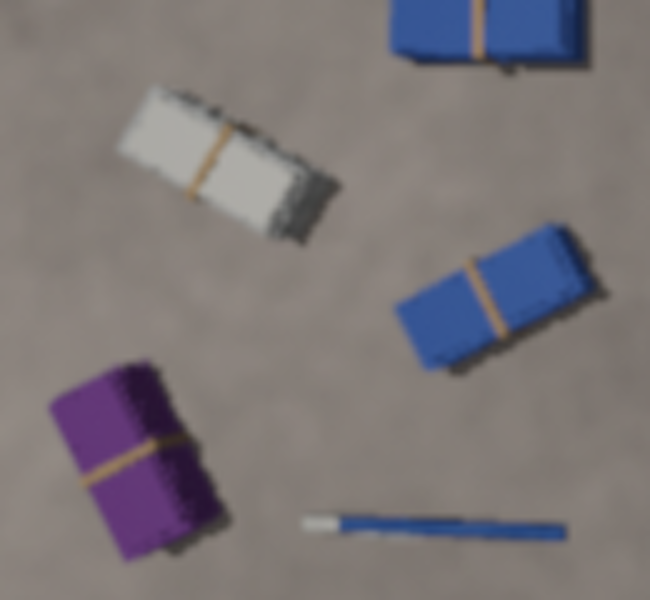

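Crop A: pin top (90,289), nose (467,576), roller (581,215), buffer tip (455,170). Crop B: the white bundle's top has its corners at (155,85), (118,150), (270,237) and (305,172).

```bash
python3 - <<'E'
from h import *
c=load('top0')
A=lambda x,y,z:w(c,245+x/4-.4,90+y/4-.4,z)
B=lambda x,y,z:w(c,135+x/5-.4,205+y/5-.4,z)
pin=A(90,289,.038);nose=A(467,576,.026);cr=A(581,215,.035);buf=A(455,170,.016)
for n,p in zip('pin nose crest buf'.split(),(pin,nose,cr,buf)):print(n,p.round(4))
d=nose-pin;d[2]=0;print('len',np.hypot(*d[:2]),'tray -y dir',np.degrees(np.arctan2(d[1],d[0])))
e=cr-pin;print('crest dist',np.hypot(*e[:2]),np.degrees(np.arctan2(e[1],e[0])))
r=[A(22,125,.012),A(630,28,.012)];e=r[1]-r[0];print('rail dir',np.degrees(np.arctan2(e[1],e[0])))
d/=np.linalg.norm(d); x=np.array([-d[1],d[0],0]) # +x = -y rotated +90
for yy in(-.288,-.046): pass
# bay: inner far wall A corners
for q in[(327,418),(275,484),(478,523),(418,600),(178,294),(117,372)]:
  P=A(*q,.026)-pin;print(q,(P@x).round(4),(-P@d).round(4))
P=[B(*q,.054) for q in[(155,85),(118,150),(270,237),(305,172)]]
for p in P:print(p.round(4))
print('ctr',np.mean(P,0).round(4)); e=(P[2]+P[3]-P[0]-P[1]);print('long dir',np.degrees(np.arctan2(e[1],e[0])),np.linalg.norm(e)/2, np.linalg.norm(P[0]-P[1]))
s=monitor.get_state();M=Rn.from_rotvec(s['tcp_rot']).as_matrix();print(M.round(3))
E
```

```text
pin [0.6627 0.1022 0.038 ]
nose [ 0.479  -0.1325  0.026 ]
crest [ 0.7056 -0.2083  0.035 ]
buf [ 0.7408 -0.1308  0.016 ]
len 0.2980657153351736 tray -y dir -128.0509719123397
crest dist 0.31352102506248136 -82.142632737586
rail dir -81.79452483687017
(327, 418) 0.0263 -0.1679
(275, 484) -0.0268 -0.1671
(478, 523) 0.0308 -0.2836
(418, 600) -0.0306 -0.2827
(178, 294) 0.0323 -0.0442
(117, 372) -0.0309 -0.0439
[0.5139 0.3525 0.054 ]
[0.482  0.3704 0.054 ]
[0.4382 0.2944 0.054 ]
[0.4699 0.2774 0.054 ]
ctr [0.476  0.3237 0.054 ]
long dir -120.13931229625868 0.08737312364469738 0.03660275255608759
[[ 0.899  0.438 -0.001]
 [ 0.438 -0.899  0.002]
 [-0.    -0.002 -1.   ]]
```

play_rows([
  [[0, 0, 0.6], [0.029, 0.049, 0], 0],
  [[0, 0, 0.6], [0.029, 0.049, 0], 0],
  [[0, 0, 0.6], [0.029, 0.049, 0], 0],
  [[0, 0, 0.6], [0.029, 0.049, 0], 0],
  [[0, 0, 0.6], [0.029, 0.049, 0], 0],
  [[0, 0, 0.6], [0.029, 0.049, 0], 0],
  [[0, 0, 0.6], [0.029, 0.049, 0], 0],
  [[0, 0, 0.6], [0.029, 0.049, 0], 0],
  [[0, 0, 0.6], [0.029, 0.049, 0], 0],
  [[0, 0, 0.25], [0, 0.05, 0], 0],
])

```text
t: 1.35
tool_pos: [0.5034, -0.0015, 0.3032]
tcp_rot: [-2.72, -1.57, -0.001]
ft_force: [-0.1, 0.5, 0.6]
gripper_width: 0.0856
```

play_rows([
  [[0, 0, 0], [-0.004, 0.05, -0.01], 0],
  [[0, 0, 0], [-0.004, 0.05, -0.01], 0],
  [[0, 0, 0], [-0.004, 0.05, -0.01], 0],
  [[0, 0, 0], [-0.004, 0.05, -0.01], 0],
  [[0, 0, 0], [-0.004, 0.05, -0.01], 0],
  [[0, 0, 0], [-0.004, 0.05, -0.01], 0],
  [[0, 0, 0], [0, 0.02, 0], 0],
  [[0, 0, 0], [0, 0, 0], 0],
  [[0, 0, 0], [0, 0, 0], 0],
])

```text
t: 2.48
tool_pos: [0.4787, 0.315, 0.2435]
tcp_rot: [2.722, 1.565, -0.002]
ft_force: [0.0, -0.4, 0.1]
gripper_width: 0.0852
```

```bash
python3 - <<'E'
from h import *
c=snap('wrist','wr1')
s=monitor.get_state();M=Rn.from_rotvec(s['tcp_rot']).as_matrix();print(M.round(3),s['tool_pos'],s['t'],s['ft_force'])
print('expected bundle ctr px',px(c,[.476,.3237,.054]))
E
```

```text
[[ 0.504  0.864  0.   ]
 [ 0.864 -0.504 -0.002]
 [-0.001  0.001 -1.   ]] [0.47895676 0.31461834 0.24371488] 2.525 [-0.17565623 -0.79025749  0.0144754 ]
expected bundle ctr px (np.float64(313.74112542424075), np.float64(183.6606914212289))
```

View pics/wr1.png

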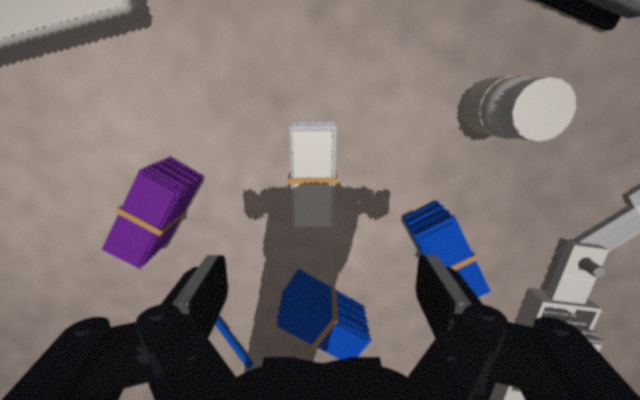

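The wrist view shows the white bundle centred at about (313,176), aligned with the jaws and close to the predicted pixel (314,184). I'll convert its edges to world positions.

```bash
python3 - <<'E'
from h import *
c=load('wr1')
print((-c['R'].T@c['t']).round(3), c['R'][2].round(3))
for z in(.054,):
  P=[w(c,*q,z) for q in[(290,129),(336,129),(331,226),(294,226)]]
  for p in P: print(p.round(4))
  print(np.mean(P,0).round(4))
for s,t in[(-.02,-.045),(.02,-.045),(.02,.045),(-.02,.045)]:
  a=np.radians(-120.1); d=np.array([np.cos(a),np.sin(a)]);n=np.array([-d[1],d[0]])
  for z in(0,.054): print(z,np.round(px(c,[*(np.array([.476,.3237])+s*n+t*d),z]),0))
E
```

```text
[0.517 0.383 0.314] [-0.151 -0.262 -0.953]
[0.4825 0.3715 0.054 ]
[0.5138 0.3533 0.054 ]
[0.4696 0.2836 0.054 ]
[0.442  0.2996 0.054 ]
[0.477 0.327 0.054]
0 [293. 123.]
0.054 [288. 129.]
0 [336. 123.]
0.054 [339. 128.]
0 [335. 212.]
0.054 [337. 234.]
0 [296. 212.]
0.054 [291. 234.]
```

play_rows([
  [[0, 0, 0], [-0.003, 0.009, -0.03], 0],
  [[0, 0, 0], [0, 0, -0.03], 0],
  [[0, 0, 0], [0, 0, -0.03], 0],
  [[0, 0, 0], [0, 0, -0.025], 0],
  [[0, 0, 0], [0, 0, -0.02], 0],
  [[0, 0, 0], [0, 0, -0.009], 0],
  [[0, 0, 0], [0, 0, 0], 0],
])

```text
t: 3.4
tool_pos: [0.4755, 0.3245, 0.0997]
tcp_rot: [2.723, 1.566, -0.001]
ft_force: [1.0, 0.1, 0.5]
gripper_width: 0.0854
```

play_rows([
  [[0, 0, 0], [0, 0, 0], 0.8],
  [[0, 0, 0], [0, 0, 0], 0.8],
  [[0, 0, 0], [0, 0, 0], 0.8],
  [[0, 0, 0], [0, 0, 0], 0.8],
  [[0, 0, 0], [0, 0, 0], 0.8],
  [[0, 0, 0], [0, 0, 0], 0.8],
  [[0, 0, 0], [0, 0, 0], 0.8],
  [[0, 0, 0], [0, 0, 0], 0.8],
], newtons=30)

```text
t: 4.4
tool_pos: [0.4757, 0.3261, 0.1008]
tcp_rot: [2.722, 1.568, 0.003]
ft_force: [0.3, -0.2, 6.5]
gripper_width: 0.0397
```

play_rows([
  [[0, 0, 0], [0, 0, 0.015], 0.8],
  [[0, 0, 0], [0, 0, 0.03], 0.8],
  [[0, 0, 0], [0, 0, 0.04], 0.8],
  [[0, 0, 0], [0, 0, 0.04], 0.8],
  [[0, 0, -0.2], [0.005, -0.03, 0], 0.8],
  [[0, 0, -0.3], [0.005, -0.04, 0], 0.8],
  [[0, 0, -0.3], [0.005, -0.04, 0], 0.8],
  [[0, 0, -0.3], [0.005, -0.04, 0], 0.8],
  [[0, 0, -0.2], [0.005, -0.04, 0], 0.8],
  [[0, 0, 0], [0.005, -0.04, 0], 0.8],
])

```text
t: 5.65
tool_pos: [0.5047, 0.0944, 0.225]
tcp_rot: [-2.822, -1.38, 0.001]
ft_force: [0.9, 0.4, -0.8]
gripper_width: 0.0394
```

play_rows([
  [[0, 0, 0], [0.005, -0.04, 0], 0.8],
  [[0, 0, 0], [0.005, -0.04, 0], 0.8],
  [[0, 0, 0], [0.005, -0.04, 0], 0.8],
  [[0, 0, 0], [0.004, -0.03, -0.02], 0.8],
  [[0, 0, 0], [0, -0.02, -0.02], 0.8],
  [[0, 0, 0], [0, 0, -0.02], 0.8],
  [[0, 0, 0], [0, 0, 0], 0.8],
  [[0, 0, 0], [0, 0, 0], 0.8],
  [[0, 0, 0], [0, 0, 0], 0.8],
])

```text
t: 6.78
tool_pos: [0.5248, -0.0738, 0.1661]
tcp_rot: [2.821, 1.381, 0.003]
ft_force: [0.0, 0.0, -0.9]
gripper_width: 0.0393
```

```bash
python3 - <<'E'
from h import *
c=snap('wrist','wr2')
snap('top','top2')
s=monitor.get_state();M=Rn.from_rotvec(s['tcp_rot']).as_matrix();print(M.round(3),s['tool_pos'],s['t'],s['ft_force'],s['gripper_width'])
w2=c['img']; t=load('top2')['img'][120:260,270:410]
cv2.imwrite('pics/m2.png',np.vstack([cv2.resize(w2,(480,300)),np.hstack([cv2.resize(t,(300,300),interpolation=cv2.INTER_CUBIC),np.zeros((300,180,3),np.uint8)])]))
E
```

```text
[[ 0.614  0.79   0.002]
 [ 0.79  -0.614 -0.   ]
 [ 0.001  0.001 -1.   ]] [ 0.5246446  -0.07400815  0.16580634] 6.875 [-0.11183434  0.22139507 -1.61413771] 0.039613591861072384
```

View pics/wr2.png

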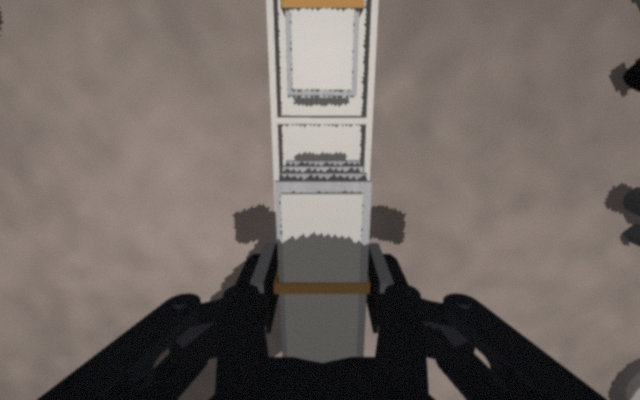

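The bundle sits centred over the tray axis: bundle edges 275–371, tray edges 271–374, divider at row 120. I'll check the position along the tray.

```bash
python3 - <<'E'
from h import *
c=load('wr2')
D=w(c,322.5,123,.026); print('divider bay-side',D.round(4))
a=np.radians(-128.05);d=np.array([np.cos(a),np.sin(a)])
print('bay centre',(D[:2]+.0585*d).round(4), D[:2]-np.array([.5246,-.074]))
for s in(271,374): print(w(c,s,120,.026).round(4))
F=w(c,323,183,.118);print('bundle near edge ctr',F.round(4), 'bundle centre',(F[:2]+.045*d).round(4))
E
```

```text
divider bay-side [ 0.5619 -0.0265  0.026 ]
bay centre [ 0.5258 -0.0726] [0.03725486 0.04747104]
[ 0.5372 -0.0051  0.026 ]
[ 0.5888 -0.045   0.026 ]
bundle near edge ctr [ 0.5527 -0.0379  0.118 ] bundle centre [ 0.525  -0.0733]
```

play_rows([
  [[0, 0, 0], [0.001, 0.001, -0.02], 0.8],
  [[0, 0, 0], [0, 0, -0.02], 0.8],
  [[0, 0, 0], [0, 0, -0.01], 0.8],
  [[0, 0, 0], [0, 0, -0.005], 0.8],
  [[0, 0, 0], [0, 0, -0.003], 0.8],
  [[0, 0, 0], [0, 0, -0.002], 0.8],
  [[0, 0, 0], [0, 0, 0], 0.8],
  [[0, 0, 0], [0, 0, 0], 0.8],
])

```text
t: 7.88
tool_pos: [0.5253, -0.0733, 0.1052]
tcp_rot: [2.822, 1.38, 0.001]
ft_force: [0.4, -0.3, -0.9]
gripper_width: 0.0397
```

play_rows([
  [[0, 0, 0], [0, 0, -0.001], 0.8],
  [[0, 0, 0], [0, 0, -0.001], 0.8],
  [[0, 0, 0], [0, 0, 0], 0.8],
])

```text
t: 8.25
tool_pos: [0.5255, -0.0734, 0.1047]
tcp_rot: [2.822, 1.379, 0.0]
ft_force: [-3.5, 0.1, 10.6]
gripper_width: 0.0395
```

play_rows([
  [[0, 0, 0], [0, 0, 0.001], 0.45],
  [[0, 0, 0], [0, 0, 0], 0.45],
  [[0, 0, 0], [0, 0, 0], 0.3],
  [[0, 0, 0], [0, 0, 0], 0.2],
  [[0, 0, 0], [0, 0, 0], 0.2],
  [[0, 0, 0], [0, 0, 0.02], 0.2],
  [[0, 0, 0], [0, 0, 0.03], 0.2],
  [[0, 0, 0], [0, 0, 0.05], 0.2],
  [[0, 0, 0], [0, 0, 0.05], 0.2],
  [[0, 0, 0], [0, 0, 0], 0.2],
])

```text
t: 9.5
tool_pos: [0.5279, -0.0732, 0.2587]
tcp_rot: [2.817, 1.377, 0.014]
ft_force: [-0.7, -0.2, 0.1]
gripper_width: 0.0686
```

```bash
python3 - <<'E'
from h import *
c=snap('wrist','wr3'); print(monitor.get_state()['joints'].round(2) if hasattr(monitor.get_state()['joints'],'round') else monitor.get_state()['joints'])
E
```

```text
[ 0.44  0.33 -0.43  1.63  0.15  1.2  -0.69]
```

View pics/wr3.png

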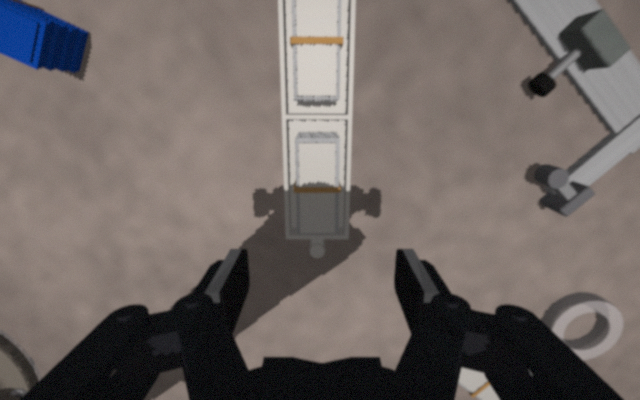

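The wrist view shows the bundle upright and square in the bay, clear of the divider (row 118) and of the end wall (row 238). Next I'll turn the tool, shut it, and go to the push side.

play_rows([
  [[0, 0, 1.5], [-0.008, 0.004, -0.005], 0.5],
  [[0, 0, 1.5], [-0.008, 0.004, -0.005], 1],
  [[0, 0, 1.5], [-0.008, 0.004, -0.005], 1],
  [[0, 0, 1.5], [-0.008, 0.004, -0.005], 1],
  [[0, 0, 1.5], [-0.008, 0.004, -0.005], 1],
  [[0, 0, 1.5], [-0.008, 0.004, -0.005], 1],
  [[0, 0, 1.5], [-0.008, 0.004, -0.005], 1],
  [[0, 0, 1.5], [-0.006, 0.003, 0], 1],
  [[0, 0, 1.5], [-0.003, 0, 0], 1],
  [[0, 0, 1.5], [0, 0, 0], 1],
])

```text
t: 10.8
tool_pos: [0.4586, -0.0423, 0.2172]
tcp_rot: [-1.011, -2.971, 0.001]
ft_force: [-0.2, 0.3, -0.1]
gripper_width: -0.0
```

play_rows([
  [[0, 0, 0], [0, 0, -0.04], 1],
  [[0, 0, 0], [0, 0, -0.04], 1],
  [[0, 0, 0], [0, 0, -0.03], 1],
  [[0, 0, 0], [0, 0, 0], 1],
  [[0, 0, 0], [0, 0, 0], 1],
  [[0, 0, 0], [0, 0, 0], 1],
])

```text
t: 11.55
tool_pos: [0.4611, -0.0423, 0.1101]
tcp_rot: [1.019, 2.969, 0.001]
ft_force: [0.8, 0.2, 0.0]
gripper_width: 0.0003
```

```bash
python3 - <<'E'
from h import *
s=monitor.get_state();M=Rn.from_rotvec(s['tcp_rot']).as_matrix();print(M.round(3),s['tool_pos'],s['t'],s['ft_force'],s['gripper_width'],np.round(s['joints'],2), np.degrees(np.arctan2(M[1,1],M[0,1])))
c=snap('wrist','wr4')
E
```

```text
[[-0.789  0.614  0.003]
 [ 0.614  0.789 -0.   ]
 [-0.002  0.001 -1.   ]] [ 0.46111939 -0.04230611  0.11010897] 11.55 [0.84396554 0.22081351 0.04176118] 0.00025790056396094607 [ 0.59  0.44 -0.67  1.97  0.36  0.85  0.64] 52.102562590927064
```

View pics/wr4.png

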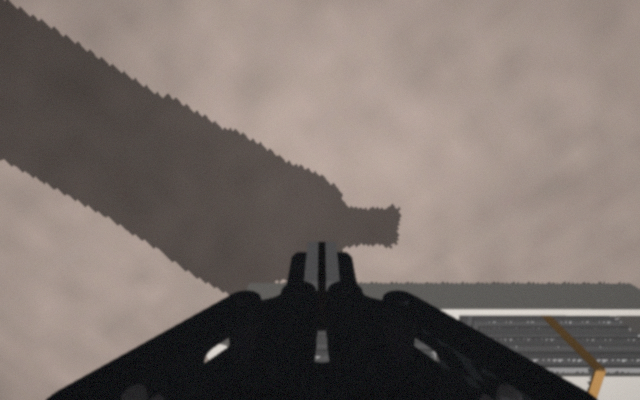

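The view shows the closed fingers parallel to the tray's long side and clear of it. I'll work out the arc.

```bash
cat > arc.py <<'E'
from h import *
pin=np.array([.6645,.1045])
def P(th,off=-.043,r=.24):
    a=np.radians(th);d=np.array([np.cos(a),np.sin(a)]);x=np.array([-d[1],d[0]]);return pin+r*d+off*x
E
python3 - <<'E'
from arc import *
print('contact',P(-128.05))
for th in[-128]+list(range(-125,-74,5)): print(th,P(th).round(4),((P(th+5)-P(th))/4).round(4))
E
```

```text
contact [ 0.48271491 -0.05799056]
-128 [ 0.4829 -0.0581] [ 0.0037 -0.0038]
-125 [ 0.4916 -0.0674] [ 0.0039 -0.0036]
-120 [ 0.5073 -0.0818] [ 0.0042 -0.0032]
-115 [ 0.5241 -0.0948] [ 0.0045 -0.0029]
-110 [ 0.542  -0.1063] [ 0.0047 -0.0025]
-105 [ 0.5608 -0.1162] [ 0.0049 -0.002 ]
-100 [ 0.5805 -0.1244] [ 0.0051 -0.0016]
-95 [ 0.6007 -0.1308] [ 0.0052 -0.0012]
-90 [ 0.6215 -0.1355] [ 0.0053 -0.0007]
-85 [ 0.6426 -0.1383] [ 0.0053 -0.0002]
-80 [ 0.6638 -0.1393] [0.0053 0.0002]
-75 [ 0.6851 -0.1385] [0.0053 0.0007]
```

play_rows([
  [[0, 0, 0], [0.002, 0, -0.015], 1],
  [[0, 0, 0], [0, 0, -0.01], 1],
  [[0, 0, 0], [0, 0, -0.005], 1],
  [[0, 0, 0], [0.005, -0.004, 0], 1],
  [[0, 0, 0], [0.005, -0.004, 0], 1],
  [[0, 0, 0], [0.002, -0.002, 0], 1],
  [[0, 0, 0], [0.002, -0.001, 0], 1],
  [[0, 0, 0], [0.002, -0.002, 0], 1],
  [[0, 0, 0], [0, 0, 0], 1],
])

```text
t: 12.72
tool_pos: [0.4783, -0.0555, 0.0789]
tcp_rot: [1.02, 2.971, -0.0]
ft_force: [0.3, 0.8, -0.1]
gripper_width: -0.0
```

play_rows([
  [[0, 0, 0], [0.002, -0.001, 0], 1],
  [[0, 0, 0], [0.002, -0.001, 0], 1],
  [[0, 0, 0], [0.002, -0.001, 0], 1],
  [[0, 0, 0.1], [0.002, -0.002, 0], 1],
  [[0, 0, 0.1], [0.002, -0.002, 0], 1],
])

```text
t: 13.35
tool_pos: [0.4876, -0.0622, 0.0787]
tcp_rot: [-0.987, -2.981, 0.0]
ft_force: [-1.7, 0.7, 1.2]
gripper_width: -0.0002
```

play_rows([
  [[0, 0, 0.1], [0.002, -0.0025, 0], 1],
  [[0, 0, 0.1], [0.002, -0.0025, 0], 1],
  [[0, 0, 0.2], [0.0039, -0.0036, 0], 1],
  [[0, 0, 0.2], [0.0039, -0.0036, 0], 1],
  [[0, 0, 0.2], [0.0039, -0.0036, 0], 1],
  [[0, 0, 0.2], [0.0039, -0.0036, 0], 1],
  [[0, 0, 0.2], [0.0042, -0.0032, 0], 1],
  [[0, 0, 0.2], [0.0042, -0.0032, 0], 1],
  [[0, 0, 0.2], [0.0042, -0.0032, 0], 1],
  [[0, 0, 0.2], [0.0042, -0.0032, 0], 1],
])

```text
t: 14.6
tool_pos: [0.5249, -0.0948, 0.0789]
tcp_rot: [0.702, 3.062, 0.0]
ft_force: [-0.6, 0.6, -0.4]
gripper_width: 0.0002
```

```bash
cat > st.py <<'E'
from arc import *
from scipy.optimize import least_squares
s=monitor.get_state();M=Rn.from_rotvec(s['tcp_rot']).as_matrix();p=s['tool_pos'][:2]
r=least_squares(lambda q:P(q[0]*50,r=q[1])-p,[-2,.24]).x
a=np.radians(r[0]*50);x=np.array([-np.sin(a),np.cos(a)]);f=np.array(s['ft_force'])
print('t',s['t'],'pos',np.round(s['tool_pos'],4),'th',r[0]*50,'r',r[1],'jaw-180',np.degrees(np.arctan2(M[1,1],M[0,1]))-180,'push',-(f[:2]@x),'along',f[:2]@[x[1],-x[0]],'fz',f[2])
E
python3 st.py
```

```text
t 14.6 pos [ 0.5249 -0.0948  0.0789] th -114.8434620275735 r 0.23949470368245387 jaw-180 -115.8137001469819 push 0.8134898565304248 along -0.3269420726166795 fz -0.4365665019660191
```

play_rows([
  [[0, 0, 0.25], [0.0045, -0.0029, 0], 1],
  [[0, 0, 0.25], [0.0045, -0.0029, 0], 1],
  [[0, 0, 0.25], [0.0045, -0.0029, 0], 1],
  [[0, 0, 0.22], [0.0045, -0.0029, 0], 1],
  [[0, 0, 0.22], [0.0047, -0.0025, 0], 1],
  [[0, 0, 0.22], [0.0047, -0.0025, 0], 1],
  [[0, 0, 0.22], [0.0047, -0.0025, 0], 1],
  [[0, 0, 0.22], [0.0047, -0.0025, 0], 1],
  [[0, 0, 0.21], [0.0049, -0.002, 0], 1],
  [[0, 0, 0.21], [0.0049, -0.002, 0], 1],
])

```text
t: 15.85
tool_pos: [0.5714, -0.1204, 0.0789]
tcp_rot: [-0.334, -3.124, 0.0]
ft_force: [-2.7, -0.0, 0.2]
gripper_width: 0.0
```

```bash
python3 st.py; python3 -c "
from h import *
snap('top','top5',(230,80,430,230),4)"
```

```text
t 15.85 pos [ 0.5714 -0.1204  0.0789] th -102.30337407772119 r 0.23952542185416506 jaw-180 -102.1951986554535 push 2.6633395533316304 along 0.5878771619815266 fz 0.24870461797659288
```

View pics/top5.png

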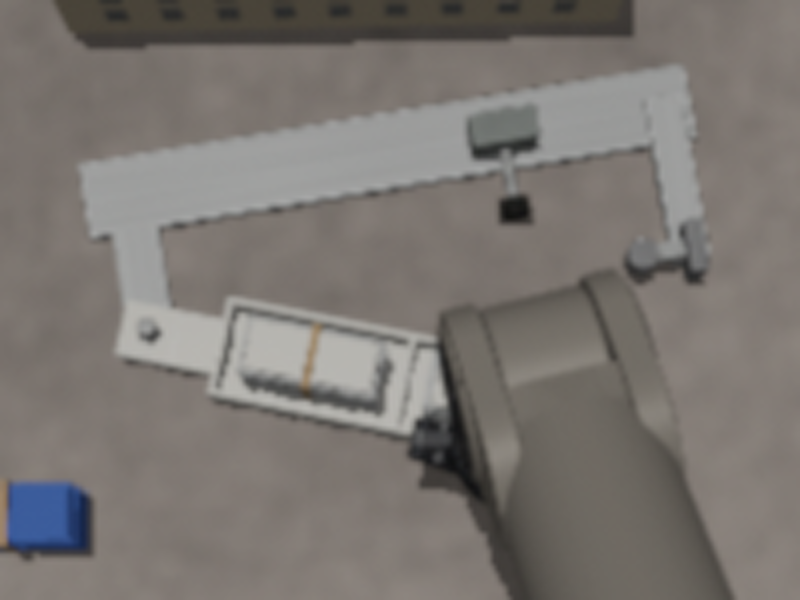

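The tray follows the arc. The pin is still in the eye at (148,328) and the roller lies ahead at (640,255).

play_rows([
  [[0, 0, 0.2], [0.0049, -0.002, 0], 1],
  [[0, 0, 0.2], [0.0049, -0.002, 0], 1],
  [[0, 0, 0.21], [0.0051, -0.0016, 0], 1],
  [[0, 0, 0.21], [0.0051, -0.0016, 0], 1],
  [[0, 0, 0.21], [0.0051, -0.0016, 0], 1],
  [[0, 0, 0.21], [0.0051, -0.0016, 0], 1],
  [[0, 0, 0.21], [0.0052, -0.0012, 0], 1],
  [[0, 0, 0.21], [0.0052, -0.0012, 0], 1],
  [[0, 0, 0.21], [0.0052, -0.0012, 0], 1],
  [[0, 0, 0.21], [0.0052, -0.0012, 0], 1],
])

```text
t: 17.15
tool_pos: [0.6225, -0.1354, 0.0789]
tcp_rot: [-0.008, 3.141, 0.0]
ft_force: [-2.4, -0.8, 1.7]
gripper_width: 0.0
```

play_rows([
  [[0, 0, 0.15], [0.004, -0.0005, 0], 1],
  [[0, 0, 0.1], [0.0025, -0.0003, 0], 1],
  [[0, 0, 0.1], [0.002, -0.0002, 0], 1],
  [[0, 0, 0.05], [0.001, -0.0001, 0], 1],
])

```text
t: 17.65
tool_pos: [0.6317, -0.1367, 0.0789]
tcp_rot: [0.072, -3.141, 0.001]
ft_force: [-3.2, -1.0, 1.5]
gripper_width: 0.0004
```

```bash
python3 st.py
```

```text
t 17.65 pos [ 0.6317 -0.1367  0.0789] th -87.57127542194438 r 0.23958563961979876 jaw-180 -87.38302725113377 push 3.2010805966563023 along 0.8396822416861969 fz 1.4617912267731006
```

play_rows([
  [[0, 0, 0.05], [0.0015, -0.0001, 0], 1],
  [[0, 0, 0.06], [0.0015, -0.0001, 0], 1],
  [[0, 0, 0.06], [0.0015, -0.0001, 0], 1],
  [[0, 0, 0.06], [0.0015, -0.0001, 0], 1],
  [[0, 0, 0.06], [0.0015, -0.0001, 0], 1],
  [[0, 0, 0.06], [0.0015, -0.0001, 0], 1],
  [[0, 0, 0.04], [0.001, 0, 0], 1],
  [[0, 0, 0.04], [0.001, 0, 0], 1],
])

```text
t: 18.65
tool_pos: [0.6427, -0.1371, 0.0788]
tcp_rot: [-0.142, 3.138, 0.0]
ft_force: [-1.5, -2.2, 0.3]
gripper_width: 0.0
```

play_rows([
  [[0, 0, 0.04], [0.001, 0, 0], 1],
  [[0, 0, 0.04], [0.001, 0, 0], 1],
])

```text
t: 18.9
tool_pos: [0.6447, -0.1369, 0.0788]
tcp_rot: [-0.156, 3.138, 0.0]
ft_force: [-2.4, -1.2, 1.2]
gripper_width: 0.0002
```

play_rows([
  [[0, 0, 0.04], [0.001, 0, 0], 1],
  [[0, 0, 0.04], [0.001, 0, 0], 1],
])

```text
t: 19.15
tool_pos: [0.6468, -0.1369, 0.0788]
tcp_rot: [-0.169, 3.137, 0.0]
ft_force: [-2.1, -1.5, 0.6]
gripper_width: 0.0
```

play_rows([
  [[0, 0, 0.04], [0.001, 0, 0], 1],
  [[0, 0, 0.04], [0.001, 0, 0], 1],
])

```text
t: 19.4
tool_pos: [0.6487, -0.137, 0.0788]
tcp_rot: [-0.182, 3.136, 0.0]
ft_force: [-2.6, -1.4, 0.6]
gripper_width: 0.0003
```

play_rows([
  [[0, 0, 0.04], [0.001, 0, 0], 1],
  [[0, 0, 0.04], [0.001, 0, 0], 1],
])

```text
t: 19.65
tool_pos: [0.6501, -0.1371, 0.0789]
tcp_rot: [0.195, -3.134, 0.0]
ft_force: [-3.9, -1.3, 0.8]
gripper_width: -0.0001
```

play_rows([
  [[0, 0, 0.04], [0.001, 0, 0], 1],
  [[0, 0, 0.04], [0.001, 0, 0], 1],
])

```text
t: 19.9
tool_pos: [0.6527, -0.1371, 0.0789]
tcp_rot: [-0.208, 3.135, -0.0]
ft_force: [-2.7, -2.6, 0.5]
gripper_width: -0.0001
```

play_rows([
  [[0, 0, 0.04], [0.001, 0, 0], 1],
  [[0, 0, 0.04], [0.001, 0, 0], 1],
])

```text
t: 20.15
tool_pos: [0.6549, -0.1372, 0.0789]
tcp_rot: [-0.221, 3.133, -0.0]
ft_force: [-2.1, -1.3, -0.4]
gripper_width: 0.0001
```

play_rows([
  [[0, 0, 0.04], [0.001, 0, 0], 1],
  [[0, 0, 0.04], [0.001, 0, 0], 1],
])

```text
t: 20.4
tool_pos: [0.6569, -0.1372, 0.0789]
tcp_rot: [-0.234, 3.132, -0.0]
ft_force: [-2.7, -2.0, -0.6]
gripper_width: -0.0003
```

play_rows([
  [[0, 0, 0.04], [0.001, 0, 0], 1],
  [[0, 0, 0.04], [0.001, 0, 0], 1],
])

```text
t: 20.65
tool_pos: [0.6589, -0.137, 0.079]
tcp_rot: [-0.247, 3.131, 0.0]
ft_force: [-1.2, -1.2, -1.0]
gripper_width: 0.0001
```

play_rows([
  [[0, 0, 0.04], [0.001, 0, 0], 1],
  [[0, 0, 0.04], [0.001, 0, 0], 1],
])

```text
t: 20.9
tool_pos: [0.6608, -0.1369, 0.079]
tcp_rot: [-0.261, 3.13, 0.0]
ft_force: [-1.6, -0.8, 0.4]
gripper_width: 0.0
```

play_rows([
  [[0, 0, 0.04], [0.001, 0, 0], 1],
  [[0, 0, 0.04], [0.001, 0, 0], 1],
])

```text
t: 21.15
tool_pos: [0.6618, -0.137, 0.079]
tcp_rot: [0.274, -3.127, 0.0]
ft_force: [-5.8, -0.0, 3.4]
gripper_width: -0.0002
```

play_rows([
  [[0, 0, 0.04], [0.001, 0, 0], 1],
  [[0, 0, 0.04], [0.001, 0, 0], 1],
])

```text
t: 21.4
tool_pos: [0.6624, -0.1371, 0.079]
tcp_rot: [0.286, -3.122, 0.0]
ft_force: [-9.5, -1.7, 5.9]
gripper_width: -0.0004
```

```bash
python3 - <<'E'
from h import *
a=snap('top','top6');b=snap('side','side6');c=snap('wrist','wr6')
A=cv2.resize(a['img'][80:200,240:420],None,fx=4.4,fy=4.4,interpolation=cv2.INTER_CUBIC)[:,:400*2]
B=b['img'][120:260,200:380]
# zoom on catch in top and side
u,v=map(int,px(a,[.7056,-.2083,.03])); A=cv2.resize(a['img'][v-35:v+35,u-50:u+30],(640,560),interpolation=cv2.INTER_CUBIC)[:, :400]
A=cv2.resize(a['img'][v-30:v+30,u-50:u+30],(400,300),interpolation=cv2.INTER_CUBIC)
u,v=map(int,px(b,[.7056,-.2083,.03])); B=cv2.resize(b['img'][v-20:v+55,u-40:u+60],(400,300),interpolation=cv2.INTER_CUBIC)
A2=cv2.resize(a['img'][80:200,240:400],(400,300),interpolation=cv2.INTER_CUBIC)
cv2.imwrite('pics/m6.png',np.vstack([np.hstack([A,B]),np.hstack([A2,cv2.resize(c['img'],(400,300))])]))
E
python3 st.py
```

```text
t 21.55 pos [ 0.6624 -0.1371  0.079 ] th -80.243762914063 r 0.23774837899501305 jaw-180 -79.52407314517384 push 8.297624658911152 along -0.2989392711745955 fz 6.074728097076708
```

View pics/m6.png

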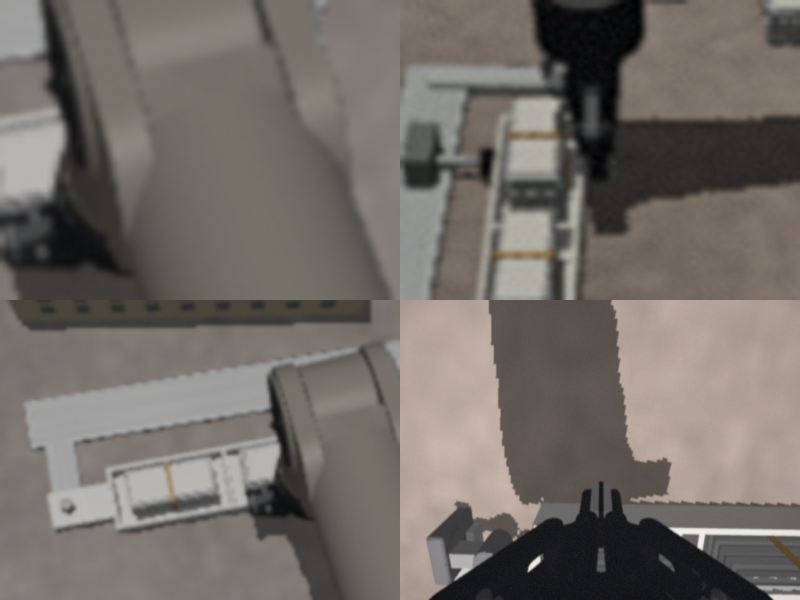

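The tray has its +x wall right by the buffer tip (side panel, about (490,165)), so the 8–9 N could come from the catch or from the stop. I'll measure the tray's angle from its top edge to tell which.

```bash
python3 - <<'E'
from h import *
c=load('top6');c0=load('top0'); g=cv2.cvtColor(c['img'],cv2.COLOR_BGR2GRAY).astype(float)
# tray outer edge (+x side): scan down columns from gap between rail and tray
u0,v0=px(c,[.70,.055,.026]); print('seed',u0,v0)
pts=[]
for u in range(288,346,3):
    col=g[120:185,u]; 
    gy=np.diff(cv2.GaussianBlur(col.reshape(-1,1),(1,3),0).ravel())
    # rising edges dark->bright strong
    k=[(120+i+.5,round(gy[i])) for i in range(1,len(gy)-1) if abs(gy[i])>10 and abs(gy[i])>=abs(gy[i-1]) and abs(gy[i])>abs(gy[i+1])]
    if u%6==0: print(u,k)
E
```

```text
seed 286.0862402621652 148.04388379566387
288 [(132.5, -22), (145.5, 15), (147.5, -26), (149.5, 30), (170.5, -28), (173.5, 11)]
294 [(131.5, -22), (143.5, 15), (148.5, 19), (162.5, -30), (165.5, 30), (170.5, -38), (172.5, 18)]
300 [(130.5, -26), (142.5, 16), (147.5, 18), (161.5, -33), (166.5, 34), (169.5, -33), (171.5, 18)]
306 [(129.5, -22), (141.5, 16), (144.5, -12), (148.5, 11), (160.5, -30), (164.5, 33), (167.5, -32), (170.5, 14)]
312 [(128.5, -22), (140.5, 17), (142.5, -10), (144.5, 17), (159.5, -30), (164.5, 30), (166.5, -30), (169.5, 13)]
318 [(127.5, -22), (139.5, 15), (143.5, 19), (158.5, -26), (162.5, 28), (165.5, -32), (168.5, 16)]
324 [(126.5, -25), (129.5, 10), (138.5, 15), (140.5, -22), (143.5, 24), (157.5, -26), (161.5, 35), (164.5, -35), (167.5, 14)]
330 [(125.5, -22), (137.5, 18), (139.5, -11), (141.5, 16), (163.5, -39), (166.5, 15)]
336 [(124.5, -22), (136.5, 16), (162.5, -39), (165.5, 16)]
342 [(123.5, -21), (135.5, 15), (139.5, 12), (152.5, -28), (155.5, -23), (157.5, 12), (166.5, 11), (170.5, 13)]
```

play_rows([
  [[0, 0, 0], [0.0005, 0, 0], 1],
  [[0, 0, 0], [0, 0, 0], 1],
])

```text
t: 21.8
tool_pos: [0.6625, -0.1371, 0.079]
tcp_rot: [0.286, -3.121, 0.0]
ft_force: [-9.1, -1.8, 6.6]
gripper_width: -0.0001
```

play_rows([
  [[0, 0, 0], [0.0005, 0, 0], 1],
  [[0, 0, 0], [0, 0, 0], 1],
])

```text
t: 22.05
tool_pos: [0.6627, -0.1371, 0.079]
tcp_rot: [0.286, -3.12, 0.0]
ft_force: [-10.6, -1.8, 6.7]
gripper_width: -0.0001
```

play_rows([
  [[0, 0, 0], [0.0004, 0, 0], 1],
  [[0, 0, 0], [0, 0, 0], 1],
])

```text
t: 22.3
tool_pos: [0.6628, -0.1371, 0.079]
tcp_rot: [0.286, -3.12, 0.0]
ft_force: [-10.7, -0.8, 8.4]
gripper_width: -0.0001
```

play_rows([
  [[0, 0, 0], [0.0004, 0, 0], 1],
  [[0, 0, 0], [0, 0, 0], 1],
])

```text
t: 22.55
tool_pos: [0.6629, -0.1371, 0.079]
tcp_rot: [0.286, -3.119, 0.0]
ft_force: [-11.3, -1.5, 7.7]
gripper_width: -0.0001
```

```bash
python3 st.py
```

```text
t 22.55 pos [ 0.6629 -0.1371  0.079 ] th -80.13439690220066 r 0.23779551731736692 jaw-180 -79.52098956470371 push 11.380634353427986 along -0.4676276320821986 fz 7.73583347527585
```

play_rows([
  [[0, 0, 0], [0.0004, 0, 0.0005], 1],
  [[0, 0, 0], [0, 0, 0.0005], 1],
])

```text
t: 22.8
tool_pos: [0.6631, -0.1372, 0.0791]
tcp_rot: [0.286, -3.118, -0.0]
ft_force: [-9.8, -1.6, 3.4]
gripper_width: -0.0001
```

play_rows([
  [[0, 0, 0], [0.0004, 0, 0], 1],
  [[0, 0, 0], [0, 0, 0], 1],
])

```text
t: 23.05
tool_pos: [0.6631, -0.1371, 0.0791]
tcp_rot: [0.286, -3.117, -0.0]
ft_force: [-12.0, -2.2, 5.9]
gripper_width: -0.0002
```

```bash
for i in 1 2 3; do python3 st.py; done; python3 - <<'E'
from h import *
a=snap('side','side7'); u,v=map(int,px(a,[.7056,-.19,.02]));print(u,v)
cv2.imwrite('pics/s7.png',cv2.resize(a['img'][v-25:v+35,u-25:u+55],(800,600),interpolation=cv2.INTER_CUBIC))
E
```

```text
t 23.05 pos [ 0.6631 -0.1371  0.0791] th -80.0781158976334 r 0.2377685222720877 jaw-180 -79.51079949905669 push 12.226807601708467 along 0.14533679881597147 fz 5.8770834214527214
t 23.05 pos [ 0.6631 -0.1371  0.0791] th -80.0781158976334 r 0.2377685222720877 jaw-180 -79.51079949905669 push 12.226807601708467 along 0.14533679881597147 fz 5.8770834214527214
t 23.05 pos [ 0.6631 -0.1371  0.0791] th -80.0781158976334 r 0.2377685222720877 jaw-180 -79.51079949905669 push 12.226807601708467 along 0.14533679881597147 fz 5.8770834214527214
274 161
```

View pics/s7.png

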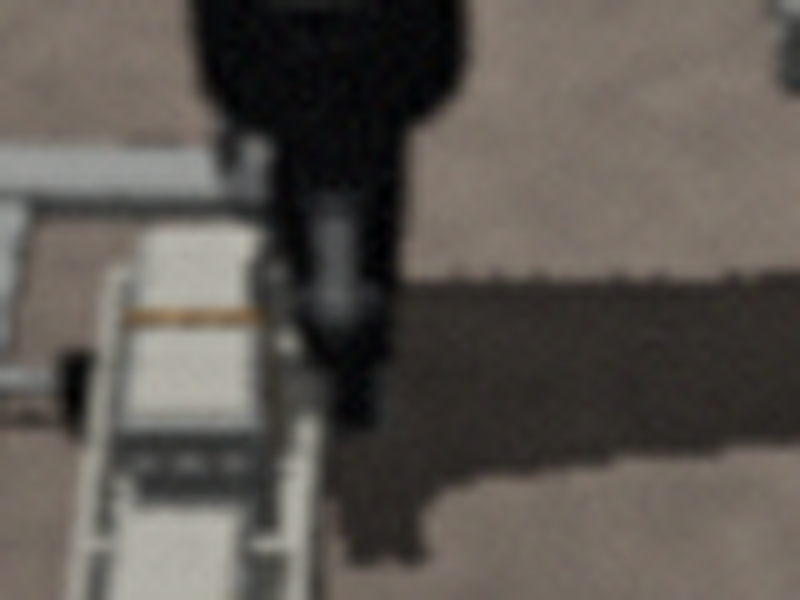

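The buffer tip (about (90,390)) now touches the tray wall, and the force rises steadily without slipping, as it would at the stop. I'll bring it to about 13 N and hold.

play_rows([
  [[0, 0, 0], [0.0003, 0, 0], 1],
  [[0, 0, 0], [0, 0, 0], 1],
  [[0, 0, 0], [0, 0, 0], 1],
])

```text
t: 23.48
tool_pos: [0.6632, -0.1372, 0.0791]
tcp_rot: [0.286, -3.117, -0.0]
ft_force: [-11.5, -1.8, 6.9]
gripper_width: -0.0001
```

play_rows([
  [[0, 0, 0], [0, 0, 0], 1],
  [[0, 0, 0], [0, 0, 0], 1],
])

```text
t: 23.72
tool_pos: [0.6632, -0.1372, 0.0791]
tcp_rot: [0.286, -3.117, -0.0]
ft_force: [-12.7, -1.2, 6.0]
gripper_width: -0.0003
```

play_rows([
  [[0, 0, 0], [0.0004, 0, 0], 1],
  [[0, 0, 0], [0, 0, 0], 1],
  [[0, 0, 0], [0, 0, 0], 1],
])

```text
t: 24.1
tool_pos: [0.6633, -0.1372, 0.0791]
tcp_rot: [0.286, -3.116, -0.0]
ft_force: [-12.3, -1.5, 5.9]
gripper_width: -0.0001
```

play_rows([
  [[0, 0, 0], [0, 0, 0], 1],
  [[0, 0, 0], [0, 0, 0], 1],
  [[0, 0, 0], [0, 0, 0], 1],
  [[0, 0, 0], [0, 0, 0], 1],
])

```text
t: 24.6
tool_pos: [0.6633, -0.1372, 0.0791]
tcp_rot: [0.286, -3.116, -0.0]
ft_force: [-12.0, -1.1, 6.1]
gripper_width: -0.0
```

play_rows([
  [[0, 0, 0], [0, 0, 0], 1],
  [[0, 0, 0], [0, 0, 0], 1],
  [[0, 0, 0], [0, 0, 0], 1],
  [[0, 0, 0], [0, 0, 0], 1],
])

```text
t: 25.1
tool_pos: [0.6633, -0.1372, 0.0791]
tcp_rot: [0.286, -3.116, -0.0]
ft_force: [-12.3, -1.6, 5.8]
gripper_width: -0.0001
```

play_rows([
  [[0, 0, 0], [0, 0, 0], 1],
  [[0, 0, 0], [0, 0, 0], 1],
])

```text
t: 25.35
tool_pos: [0.6633, -0.1372, 0.079]
tcp_rot: [0.286, -3.116, -0.0]
ft_force: [-12.2, -1.6, 6.4]
gripper_width: 0.0
```

play_rows([
  [[0, 0, 0], [0.0004, 0, 0], 1],
  [[0, 0, 0], [0.0003, 0, 0], 1],
  [[0, 0, 0], [0, 0, 0], 1],
  [[0, 0, 0], [0, 0, 0], 1],
])

```text
t: 25.85
tool_pos: [0.6635, -0.1372, 0.0791]
tcp_rot: [0.286, -3.115, -0.0]
ft_force: [-14.6, -1.3, 7.7]
gripper_width: -0.0001
```

play_rows([
  [[0, 0, 0], [0, 0, 0], 1],
  [[0, 0, 0], [0, 0, 0], 1],
  [[0, 0, 0], [0, 0, 0], 1],
  [[0, 0, 0], [0, 0, 0], 1],
  [[0, 0, 0], [0, 0, 0], 1],
])

```text
t: 26.48
tool_pos: [0.6635, -0.1372, 0.0791]
tcp_rot: [0.286, -3.115, -0.0]
ft_force: [-13.7, -2.1, 7.0]
gripper_width: 0.0002
```

play_rows([
  [[0, 0, 0], [0, 0, 0], 1],
  [[0, 0, 0], [0, 0, 0], 1],
  [[0, 0, 0], [0, 0, 0], 1],
  [[0, 0, 0], [0, 0, 0], 1],
  [[0, 0, 0], [0, 0, 0], 1],
  [[0, 0, 0], [0, 0, 0], 1],
])

```text
t: 27.22
tool_pos: [0.6635, -0.1372, 0.0791]
tcp_rot: [0.286, -3.115, -0.0]
ft_force: [-14.0, -1.5, 8.4]
gripper_width: -0.0004
```

play_rows([
  [[0, 0, 0], [-0.002, -0.0003, 0], 1],
  [[0, 0, 0], [-0.002, -0.0003, 0], 1],
  [[0, 0, 0], [-0.003, -0.0005, 0], 1],
  [[0, 0, 0], [-0.005, -0.001, 0], 1],
  [[0, 0, 0], [-0.01, -0.002, 0], 1],
  [[0, 0, 0], [-0.02, -0.004, 0], 1],
  [[0, 0, 0], [-0.03, 0, 0.02], 1],
  [[0, 0, 0], [-0.03, 0, 0.05], 1],
  [[0, 0, 0], [-0.03, 0, 0.05], 1],
  [[0, 0, 0], [-0.03, -0.02, 0.05], 1],
])

```text
t: 28.48
tool_pos: [0.5059, -0.1632, 0.2518]
tcp_rot: [-0.293, 3.126, -0.0]
ft_force: [0.8, -2.4, -0.2]
gripper_width: 0.0004
```

play_rows([
  [[0, 0, 0], [-0.01, -0.05, 0.02], 1],
  [[0, 0, 0], [-0.01, -0.05, 0.02], 1],
  [[0, 0, 0], [-0.01, -0.05, 0.02], 1],
  [[0, 0, 0], [-0.01, -0.05, 0], 1],
  [[0, 0, 0], [-0.01, -0.05, 0], 1],
  [[0, 0, 0], [0, 0, 0], 1],
  [[0, 0, 0], [0, 0, 0], 1],
])

```text
t: 29.35
tool_pos: [0.4569, -0.4143, 0.31]
tcp_rot: [-0.287, 3.127, 0.001]
ft_force: [-0.4, 0.8, 0.2]
gripper_width: -0.0
```

```bash
python3 - <<'E'
from h import *
a=snap('top','top8',(245,90,415,210),4.7);b=snap('side','side8')
A=cv2.resize(a['img'][95:195,250:410],(800,500),interpolation=cv2.INTER_CUBIC)
cv2.imwrite('pics/f8.png',A)
s=monitor.get_state();print(s['t'],s['tool_pos'],s['ft_force'])
E
```

```text
29.45 [ 0.45758961 -0.41303922  0.31041042] [-0.72337337  0.2235616  -0.27291318]
```

View pics/f8.png

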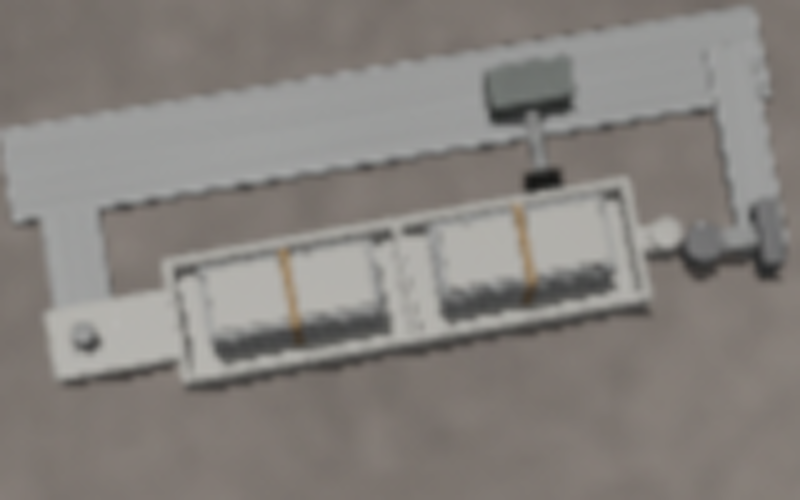

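```bash
python3 - <<'E'
from h import *
c=load('top8');A=lambda x,y,z:w(c,250+x/5-.4,95+y/5-.4,z)
p=A(86,336,.038);n=A(664,234,.026);r=A(703,246,.035)
ang=lambda q:np.arctan2(*(q-p)[[1,0]])
print(np.degrees(ang(n)),np.degrees(ang(r)),'past mm',302*(ang(n)-ang(r)),'gap',np.linalg.norm((n-r)[:2]))
# bystanders moved?
d=np.abs(c['img'].astype(int)-load('top0')['img']).sum(2)>90
print([(l.tolist()) for l in cv2.connectedComponentsWithStats(d.astype(np.uint8))[2][1:] if l[4]>25])
E
```

```text
-80.31028610343175 -82.41889099266629 past mm 11.114233578119496 gap 0.020338607164832653
[[272, 130, 114, 39, 1841], [339, 150, 33, 8, 85], [294, 158, 33, 8, 89], [327, 162, 22, 4, 30], [264, 166, 101, 74, 2114], [435, 188, 167, 192, 10044], [160, 225, 18, 17, 170], [176, 234, 17, 15, 153], [189, 236, 14, 18, 112], [632, 262, 8, 17, 46], [462, 320, 178, 80, 8004], [417, 387, 15, 10, 57]]
```

The nose sits about 11 mm past the crest, on the stop side, and only the tray, the bundle and the arm have changed in the picture. I'll hand in.

```bash
python3 -c "
from rig import order
print(order.finish_job())"
```

```text
the job is handed in; nothing more can be done
None
```

The job is handed in. The bundle stands upright in the tray's empty compartment, and the tray is home against the stop behind the catch.

- **Bundle:** I gripped it across its 40 mm side, set it down and let go. The last top picture shows it upright in the compartment.
- **Push:** I swung the tray in with the shut fingers near its free end. I held it on the stop at about 12.3 N for just over a second, then at about 14 N (13.7 to 14.6 N) for another 1.4 s. That is slightly over the 13 N asked. The highest reading was about 14.7 N of push, or 16.6 N with the vertical part, under the 20 N limit.
- **Final check:** With the arm away at about 29 s, the last top picture puts the nose roughly 8 to 11 mm past the catch crest. The tray wall is at the buffer. Comparing that picture with the first one showed changes only in the tray, the bundle and the arm with its shadow. The arm and its shadow may hide part of the right side, near the large stack.
- **One disagreement:** I never clearly felt the catch. The most I read on the way past it was about 4 N, against the stated 5 to 12 N. I only got a reading every quarter second there, so the peak may have fallen between readings. That the nose is past the catch rests on the pictures.

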